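# Close the washed storage jars, each with the lid that fits it

### The arm

A 7-joint arm with a two-finger parallel gripper is mounted at the origin on the work surface; the furniture and walls round the work are solid. World frame = base frame: x ahead of the robot, y to its left, z up, the work surface at z = 0. Lengths are in m, angles in rad, forces in N, time in s.
With the tool pointing down it reaches from about 0.4 to 0.875 m from the base axis. Payload 6.5 kg.
Tool frame: the origin (TCP) lies where the fingers leave the gripper's body, on its centre line; the fingertips stand 64 mm ahead of it and the grasp point (between the pads) lies 45 mm ahead of it (r.nose_length is the distance from the TCP to the fingertips, in m); z points along the fingers, y is the line along which they close (so a half turn about z gives the same grasp; the last joint's range is limited). The gripper opens to 88 mm and grips with 3 to 60 N. Pads are 18 mm wide; open, the fingers measure 123 mm over their backs; the gripper's body (75 mm by 187 mm) begins 45 mm behind the grasp point.
Start: joints at [-1.35, 0.536, -0.004, 1.538, 0.003, 1.067, -0.071], TCP at [0.184, 0.623, 0.303] pointing down, gripper open.
Joint ranges: [-2.7, 2.7], [-0.37, 2.16], [-1.27, 1.26], [0.24, 2.4], [-1.31, 4.45], [0.19, 1.91], [-2.76, 2.76]. Speed limits (rad/s): [2.39, 2.39, 3.14, 3.14, 3.14, 3.14, 3.14].

### API

Orientations are given as a rotation vector (axis times angle).
In Python, from plant import r gives the robot as it stands.
- The arm moves only by the tool servo_tool, never from a script. Its argument "deltas" is a list of rows, each a list of 5 numbers: the shift along the tool's x, y, z in m, then the turn about the tool's z in rad, then the opening, from -1 (shut) to 1 (fully open), so that 0 is half open. In form: [[x, y, z, turn, claw], ...]. A call has 1 to 12 rows; each row is the pose to reach, as a shift and turn from the pose commanded when the call began, along the tool's axes at that moment; what a row does not reach only later rows make up. A row lasts 1/10 s, in which the tool goes at most 50 mm and 8.59 degrees, less where a joint would pass 70% of its speed; a pose out of reach is approached as far as the arm can. A call with a gripper value outside its range is refused whole. The fingers move at their own pace and stop on an object; "squeeze" is the grip in N (left out, the last holds). Time passes only in rows, so rows that repeat a pose let the fingers close. It gives the time, the measured TCP pose, the force, the opening and the grip force at its end, in the units of the state.
- r.sense(): the state, without advancing time (a new reading comes with each control period).
- r.get_image(name): name is "side" or "top" or "wrist"; returns a dict with "frame" (400x640x3 uint8, red, green, blue), "depth" (400x640 float32, m along the optical axis (not along the pixel's ray), 0 where there is no reading), "K" (3x3 intrinsics, pixels), "eye" and "attitude" of the camera in the world; the wrist camera has in their place "tool_from_camera" (4x4, takes a point from camera to tool coordinates, whose origin is the TCP and whose axes are the flange's). Camera axes: x right, y up, looking along -z (the intrinsics and any distortion apply to the point x, -y, -z); pixel columns grow to the right and rows downward; lengths in m; the calibration is good to about 2 mm. A picture is of the moment at which its call begins: read the wrist's pose just before it.
- r.hand_in(): hands the job in; it is judged then, once.
Trained networks look in the newest picture that a camera, given by its name, has taken for a name from the list of things; names that differ only in an ending like _2 or _b are one class to them, and where a whole thing is asked for, a point or a joint stands for the part that bears it (a point fixed in the world has none). Each returns a list of dicts, best first, with "p" (0 to 1); they miss things now and then, are a little off and sometimes report something else, mostly with a low value. They report only what shows in the picture. A call takes as long as a camera call.
- r.search_frame(camera, name): "uv" ([column, row] in pixels, amid what is visible of it).
- r.mark_of(camera, name): "uv" ([column, row] in pixels: a listed point, or the origin of a listed thing).
The state is a dict: "clock": time; "joints": joint angles; "qd": joint speeds; "joint_efforts": joint torques, N m; "tool_pos": TCP position; "ee_rot": TCP orientation; "force": force on the tool from outside, world axes, zero at the start; "wrist_torque": the same for the moment, N m; "width": opening from 0.0 (shut) to 1.0 (fully open); "grasp_force": force on a finger pad.
Only numpy, scipy, OpenCV 4.12 (cv2) and the standard library are available. Lean on these libraries where they do the work, as an engineer would, in place of code of your own. Each camera call takes 0.05 s, during which the arm holds its last target. There are 200 camera calls.

### The job

The four white storage jars are washed and dry: close each with the light wood lid of its own size, so that the plug is in the mouth and the lid sits flat on the rim, and leave the jars standing where they are. The dark lid belongs to the blue jar that is still draining upside down on the mat, so leave both of these alone.

Things in the scene. Friction and masses are not known exactly. Their poses are not given: they have to be found in the camera images.
- jar_small: The smallest of the four white straight-sided ceramic storage jars, standing open and upright: 56 mm across outside, 65 mm high, empty, round mouth 44 mm across, wall 6 mm. It is loose. Origin: centre of its underside; z up along its axis; the rim is at z = 65 mm.
- jar_medium: The second smallest of the four white straight-sided ceramic storage jars, standing open and upright: 68 mm across outside, 75 mm high, empty, round mouth 56 mm across, wall 6 mm. It is loose. Origin: centre of its underside; z up along its axis; the rim is at z = 75 mm.
- jar_large: The second largest of the four white straight-sided ceramic storage jars, standing open and upright: 80 mm across outside, 85 mm high, empty, round mouth 68 mm across, wall 6 mm. It is loose. Origin: centre of its underside; z up along its axis; the rim is at z = 85 mm.
- jar_giant: The largest of the four white straight-sided ceramic storage jars, standing open and upright: 92 mm across outside, 95 mm high, empty, round mouth 80 mm across, wall 6 mm. It is loose. Origin: centre of its underside; z up along its axis; the rim is at z = 95 mm.
- lid_small: The smallest light wood lid, disc 60 mm across, 9 thick; standing on its white tapered plug (28 mm across at the bottom, 40 at the top, 14 deep); grip it by the central round knob, 23 mm across at its foot, 28 near its top, 28 high. Origin: centre of the plug's bottom, z up; disc z = 14 to 23 mm, knob 23 to 51 mm. Seated on the smallest white jar its origin is 51 mm above the jar's.
- lid_medium: The second smallest light wood lid, disc 72 mm across, 9 thick; standing on its white tapered plug (40 mm across at the bottom, 52 at the top, 14 deep); grip it by the central round knob, 23 mm across at its foot, 28 near its top, 28 high. Origin: centre of the plug's bottom, z up; disc z = 14 to 23 mm, knob 23 to 51 mm. Seated on the second smallest white jar its origin is 61 mm above the jar's.
- lid_large: The second largest light wood lid, disc 84 mm across, 9 thick; standing on its white tapered plug (52 mm across at the bottom, 64 at the top, 14 deep); grip it by the central round knob, 23 mm across at its foot, 28 near its top, 28 high. Origin: centre of the plug's bottom, z up; disc z = 14 to 23 mm, knob 23 to 51 mm. Seated on the second largest white jar its origin is 71 mm above the jar's.
- lid_giant: The largest light wood lid, disc 96 mm across, 9 thick; standing on its white tapered plug (64 mm across at the bottom, 76 at the top, 14 deep); grip it by the central round knob, 23 mm across at its foot, 28 near its top, 28 high. Origin: centre of the plug's bottom, z up; disc z = 14 to 23 mm, knob 23 to 51 mm. Seated on the largest white jar its origin is 81 mm above the jar's.
- lid_dark: The only dark wood lid, disc 84 mm across, 9 thick; standing on its white tapered plug (52 mm across at the bottom, 64 at the top, 14 deep); grip it by the central round knob, 23 mm across at its foot, 28 near its top, 28 high. Origin: centre of the plug's bottom, z up; disc z = 14 to 23 mm, knob 23 to 51 mm. It belongs to the blue jar.
- jar_blue: The blue ceramic jar, 80 mm across and 85 mm high, standing mouth down on a grey drying mat (130 x 160 x 6 mm) behind the white jars. Origin: centre of the end that rests on the mat; z up.

How it is judged:
By the outcome, as a careful person would: the job done as asked, in the order asked, and still so for the second after the job is handed in, with the robot touching nothing.
It also fails if it takes over 96 s, if anything falls off the work surface, if the arm or the gripper's body presses on something with over 40 N, if the wrist force passes 120 N, or if a joint passes its speed limit or range.

## Working session

There is one attempt and no reset: what is moved stays moved. The work goes in short steps, Python scripts to look and compute and a tool call to move; the robot and the scene stay as the last step left them, time stands still between calls to the robot, and variables do not carry over. Pictures are saved under pics/ and viewed, at most 14 in all, crops included, and the job is handed in when it is done.

Besides the shell and the picture viewer there is one more tool, called after "Request:" in YAML: its name, and indented under it one key for each argument. servo_tool: Moves the arm, as the interface text tells. Its arguments: {"type":"object","properties":{"deltas":{"type":"array","items":{"type":"array","items":{"type":"number"}}},"squeeze":{"type":"number"}},"required":["deltas"]}

```bash
mkdir -p pics; ls; cat > h.py <<'E'
from plant import r
import numpy as np, cv2
from scipy.spatial.transform import Rotation as R
def cam(name):
    s=r.sense(); d=r.get_image(name)
    if 'eye' in d:
        A=np.array(d['attitude'],float); A=R.from_rotvec(A).as_matrix() if A.shape==(3,) else A
        d['R'],d['t']=A[:3,:3],np.array(d['eye'])
    else:
        T=np.array(d['tool_from_camera']); W=R.from_rotvec(s['ee_rot']).as_matrix()
        d['R'],d['t']=W@T[:3,:3],W@T[:3,3]+np.array(s['tool_pos'])
    return d
def pts(d):
    K=d['K']; z=d['depth']; v,u=np.mgrid[:z.shape[0],:z.shape[1]]
    p=np.stack([(u-K[0,2])/K[0,0]*z,-(v-K[1,2])/K[1,1]*z,-z],-1)
    return p@d['R'].T+d['t']
def save(d,n): cv2.imwrite('pics/'+n,d['frame'][:,:,::-1])
E
python3 - <<'E'
from h import *
print({k:np.round(v,3).tolist() for k,v in r.sense().items()})
for c in ('top','side'):
    d=cam(c); save(d,c+'0.png'); P=pts(d)
    print(c,[k for k in d],np.round(d['t'],3),np.array(d['K']).round(1).tolist(), d['attitude'])
    for n in 'jar_small jar_medium jar_large jar_giant lid_small lid_medium lid_large lid_giant lid_dark jar_blue'.split():
        for o in r.search_frame(c,n)[:2]:
            u,v=np.round(o['uv']).astype(int); print(n,(u,v),round(o['p'],2),P[min(v,399),min(u,639)].round(3))
E
```

```text
pics
{'clock': 0.0, 'joints': [-1.35, 0.537, -0.004, 1.539, 0.003, 1.067, -0.071], 'qd': [-0.0, 0.0, 0.001, 0.0, 0.0, -0.002, 0.001], 'joint_efforts': [0.0, -57.099, 0.991, -25.16, -0.056, 0.018, 0.0], 'tool_pos': [0.184, 0.623, 0.302], 'ee_rot': [-0.449, -3.109, 0.003], 'force': [0.077, -0.565, 0.189], 'wrist_torque': [-0.032, -0.011, 0.006], 'grasp_force': 0.0, 'width': 0.999}
top ['frame', 'depth', 'K', 'eye', 'attitude', 'R', 't'] [0.415 0.013 1.118] [[403.4, 0.0, 322.0], [0.0, 403.4, 195.4], [0.0, 0.0, 1.0]] [ 0.07382707 -0.07423839 -1.57690777]
jar_small (np.int64(417), np.int64(201)) 0.7 [ 0.502 -0.25   0.006]
jar_small (np.int64(277), np.int64(190)) 0.15 [0.536 0.137 0.007]
jar_medium (np.int64(351), np.int64(185)) 0.69 [ 0.548 -0.068  0.006]
jar_medium (np.int64(218), np.int64(253)) 0.58 [0.366 0.286 0.051]
jar_large (np.int64(215), np.int64(199)) 0.77 [0.512 0.309 0.006]
jar_giant (np.int64(278), np.int64(190)) 0.68 [0.536 0.134 0.006]
lid_small (np.int64(218), np.int64(249)) 0.71 [0.376 0.288 0.047]
lid_medium (np.int64(370), np.int64(230)) 0.84 [ 0.423 -0.113  0.051]
lid_
[... 668 characters left out ...]
nt64(179)) 0.7 [ 0.559 -0.032  0.062]
jar_large (np.int64(360), np.int64(272)) 0.93 [0.518 0.335 0.07 ]
jar_giant (np.int64(325), np.int64(215)) 0.71 [0.539 0.175 0.08 ]
jar_giant (np.int64(360), np.int64(196)) 0.47 [0.431 0.031 0.034]
lid_small (np.int64(440), np.int64(270)) 0.83 [0.374 0.31  0.03 ]
lid_medium (np.int64(350), np.int64(177)) 0.9 [ 0.421 -0.098  0.022]
lid_large (np.int64(324), np.int64(217)) 0.6 [0.541 0.175 0.077]
lid_large (np.int64(360), np.int64(198)) 0.59 [0.431 0.031 0.029]
lid_giant (np.int64(401), np.int64(238)) 0.85 [0.396 0.193 0.02 ]
lid_dark (np.int64(348), np.int64(155)) 0.72 [ 0.386 -0.255  0.019]
jar_blue (np.int64(272), np.int64(216)) 0.94 [0.634 0.166 0.087]
```

View pics/top0.png

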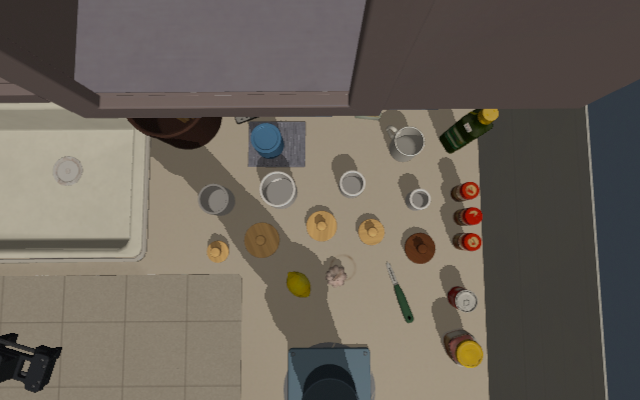

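View pics/side0.png

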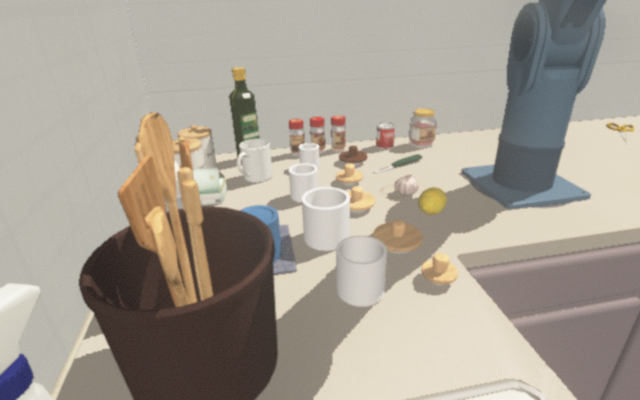

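```bash
cat >> h.py <<'E'
def circ(q):  # robust circle through 2D points
    from scipy.optimize import least_squares
    c=q.mean(0); x0=[c[0],c[1],np.linalg.norm(q-c,axis=1).mean()]
    return least_squares(lambda x:np.hypot(q[:,0]-x[0],q[:,1]-x[1])-x[2],x0,loss='soft_l1',f_scale=.001).x
def band(P,xy,rad,z0,z1):
    m=(np.hypot(P[...,0]-xy[0],P[...,1]-xy[1])<rad)&(P[...,2]>z0)&(P[...,2]<z1)
    return P[m]
E
python3 - <<'E'
from h import *
d=cam('top'); P=pts(d)
for n,x,y,h in [('js',.502,-.25,.065),('jm',.548,-.068,.075),('jl',.512,.309,.085),('jg',.536,.135,.095)]:
    q=band(P,(x,y),.065,h-.006,h+.008); print(n,len(q),circ(q[:,:2]).round(4),np.median(q[:,2]).round(4))
for n,x,y in [('ls',.37,.287),('lm',.423,-.113),('ll',.432,.018),('lg',.399,.179),('dark',.37,-.24)]:
    q=band(P,(x,y),.03,.046,.057); c=q[:,:2].mean(0); k=band(P,c,.06,.017,.03)
    b=cv2.minEnclosingCircle(k[:,:2].astype(np.float32))
    print(n,len(q),c.round(4),circ(q[:,:2]).round(3),np.median(q[:,2]).round(4),'disc',np.array([*b[0],b[1]]).round(4))
E
```

```text
js 149 [ 0.5039 -0.2415  0.0248] 0.0652
jm 173 [ 0.5455 -0.0649  0.0307] 0.0752
jl 230 [0.5061 0.2938 0.0368] 0.0845
jg 266 [0.5296 0.1282 0.0428] 0.0947
ls 74 [0.3694 0.2958] [0.369 0.296 0.009] 0.0491 disc [0.3693 0.2973 0.0297]
lm 78 [ 0.4193 -0.1178] [ 0.419 -0.118  0.009] 0.0495 disc [ 0.4192 -0.1181  0.0358]
ll 73 [0.4362 0.0167] [0.436 0.017 0.009] 0.0495 disc [0.4362 0.0164 0.0419]
lg 72 [0.3998 0.1777] [0.4   0.178 0.009] 0.0499 disc [0.3993 0.1783 0.048 ]
dark 73 [ 0.3741 -0.2478] [ 0.374 -0.248  0.009] 0.0499 disc [ 0.3744 -0.249   0.0422]
```

The top view shows the lids in a row at about rows 225–260 (light lids at columns 218, 261, 321 and 371, dark lid at 420). The white jars are behind them at columns 214, 278, 351 and 419, and the blue jar is on its mat at (266,140). The side view agrees, and the fitted diameters confirm the sizes.

Request:
servo_tool:
  deltas:
    - [-0.333,-0.366,0.052,-0.287,0]
    - [-0.333,-0.366,0.052,-0.287,0]
    - [-0.333,-0.366,0.052,-0.287,0]
    - [-0.333,-0.366,0.052,-0.287,0]
    - [-0.333,-0.366,0.052,-0.287,0]
    - [-0.333,-0.366,0.052,-0.287,0]
    - [-0.333,-0.366,0.052,-0.287,0]
    - [-0.333,-0.366,0.052,-0.287,0]
    - [-0.333,-0.366,0.052,-0.287,0]
    - [-0.333,-0.366,0.052,-0.287,0]
    - [-0.333,-0.366,0.052,-0.287,0]
    - [-0.333,-0.366,0.052,-0.287,0]
  squeeze: 15

```text
clock: 2.35
tool_pos: [0.4001, 0.1776, 0.2509]
ee_rot: [0.004, 3.141, 0.0]
force: [-0.3, 0.5, -0.1]
width: 0.502
grasp_force: 0.0
```

```bash
cat >> h.py <<'E'
JARS=dict(js=(.5039,-.2415,.065),jm=(.5455,-.0649,.075),jl=(.5061,.2938,.085),jg=(.5296,.1282,.095))
LIDS=dict(ls=(.3694,.2958),lm=(.4193,-.1178),ll=(.4362,.0167),lg=(.3998,.1777))
def wlook(name=None):
    d=cam('wrist'); P=pts(d)
    if name: save(d,name)
    for n,(x,y,h) in JARS.items():
        q=band(P,(x,y),.065,h-.006,h+.008)
        if len(q)>200: print(n,len(q),circ(q[:,:2]).round(4),np.median(q[:,2]).round(4))
    for n,(x,y) in LIDS.items():
        q=band(P,(x,y),.03,.044,.057)
        if len(q)>200: k=band(P,(x,y),.06,.017,.03); print(n,len(q),np.array(cv2.minEnclosingCircle(q[:,:2].astype(np.float32))[0]).round(4),q[:,:2].mean(0).round(4),np.median(q[:,2]).round(4),'disc',len(k),cv2.minEnclosingCircle(k[:,:2].astype(np.float32)) if len(k) else 0)
    return d,P
E
python3 - <<'E'
from h import *
wlook('w0.png'); print(r.sense()['tool_pos'],r.sense()['joints'])
d=cam('top'); P=pts(d); q=P[(P[...,2]>.15)&(P[...,0]>.6)]; print('cabinet',np.percentile(q,[1,5,50,99],axis=0).round(2))
E
```

```text
jm 419 [ 0.543  -0.0639  0.0313] 0.0742
jl 675 [0.5042 0.2948 0.0374] 0.0843
jg 1143 [0.5267 0.1297 0.0427] 0.0942
ls 759 [0.3678 0.2971] [0.3673 0.2962] 0.0491 disc 2355 ((0.3682827949523926, 0.2974185645580292), 0.03021877259016037)
lm 425 [ 0.4175 -0.1149] [ 0.4173 -0.11  ] 0.0485 disc 2969 ((0.41754287481307983, -0.11631964147090912), 0.036380793899297714)
ll 626 [0.4341 0.018 ] [0.433  0.0192] 0.0492 disc 4463 ((0.43467843532562256, 0.017722558230161667), 0.04206744208931923)
lg 672 [0.3976 0.1793] [0.3965 0.1792] 0.0492 disc 6799 ((0.39805376529693604, 0.17918236553668976), 0.04808605834841728)
[0.39970156 0.17882038 0.25090398] [-0.60234612  0.25240901  0.09083029  2.12741905 -0.03345145  0.76253425
  1.08078537]
cabinet [[ 0.6  -0.43  0.18]
 [ 0.6  -0.41  0.41]
 [ 0.62  0.01  0.53]
 [ 0.8   0.44  0.79]]
```

View pics/w0.png

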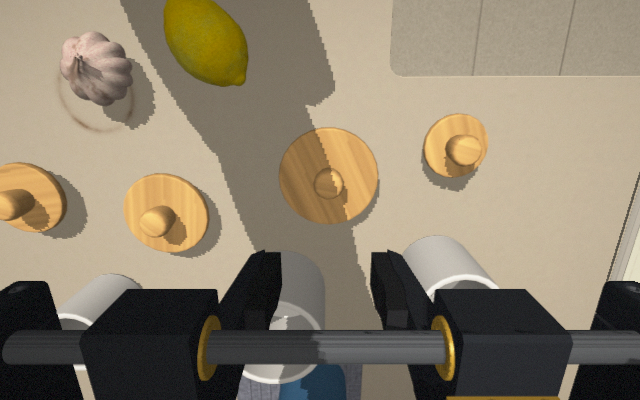

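The wrist view shows the giant lid at (328,176), between the open fingers. The small lid is at (456,146) and the large lid at (166,212). The positions agree with the top view within 2 mm.

Request:
servo_tool:
  deltas:
    - [0.001,0,0.05,0,0]
    - [0.001,0,0.095,0,0]
    - [0.001,0,0.13,0,0]
    - [0.001,0,0.15,0,0]
    - [0.001,0,0.158,0,0]
    - [0.001,0,0.158,0,0]
    - [0.001,0,0.158,0,-1]
    - [0.001,0,0.158,0,-1]
    - [0.001,0,0.158,0,-1]
    - [0.001,0,0.158,0,-1]
    - [0.001,0,0.158,0,-1]
    - [0.001,0,0.158,0,-1]

```text
clock: 3.65
tool_pos: [0.3995, 0.1788, 0.0938]
ee_rot: [-0.0, 3.14, 0.002]
force: [0.1, 0.6, 7.7]
width: 0.296
grasp_force: 15.0
```

Request:
servo_tool:
  deltas:
    - [0,0,-0.01,0,-1]
    - [0,0,-0.04,0,-1]
    - [0,0,-0.08,0,-1]
    - [0,0,-0.12,0,-1]
    - [0,0,-0.15,0,-1]
    - [0,0,-0.15,0,-1]
    - [0,0,-0.15,0,-1]

```text
clock: 4.35
tool_pos: [0.3986, 0.1781, 0.2432]
ee_rot: [-0.0, 3.14, 0.001]
force: [-1.1, -0.1, -1.6]
width: 0.299
grasp_force: 15.0
```

Request:
servo_tool:
  deltas:
    - [-0.04,-0.015,0,0,-1]
    - [-0.08,-0.031,0,0,-1]
    - [-0.12,-0.046,0,0,-1]
    - [-0.13,-0.05,0,0,-1]
    - [-0.13,-0.05,0,0,-1]
    - [-0.13,-0.05,0.03,0,-1]
    - [-0.13,-0.05,0.045,0,-1]
    - [-0.13,-0.05,0.052,0,-1]
    - [-0.13,-0.05,0.056,0,-1]
    - [-0.13,-0.05,0.06,0,-1]
    - [-0.13,-0.05,0.06,0,-1]

```text
clock: 5.45
tool_pos: [0.5285, 0.1285, 0.1828]
ee_rot: [0.001, -3.142, -0.0]
force: [0.7, 0.4, -0.4]
width: 0.298
grasp_force: 15.0
```

```bash
python3 - <<'E'
from h import *
d=cam('side'); cv2.imwrite('pics/s1.png',cv2.resize(d['frame'][120:300,220:460,::-1],None,fx=3,fy=3,interpolation=cv2.INTER_CUBIC))
print(r.sense()['force'])
E
```

```text
[ 0.69801181 -0.41277868 -0.30155893]
```

View pics/s1.png

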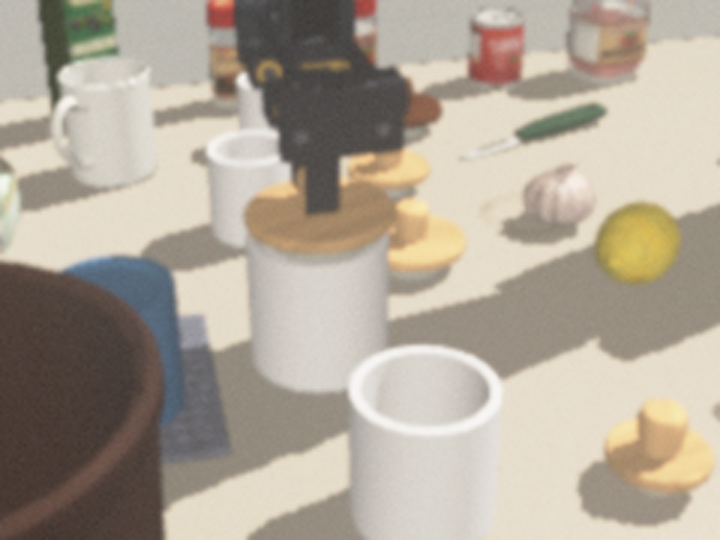

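The lid hovers centred over the giant jar, about 8 mm above its rim and without contact. Lowering it the rest of the way.

Request:
servo_tool:
  deltas:
    - [0,0,0.003,0,-1]
    - [0,0,0.005,0,-1]
    - [0,0,0.007,0,-1]
    - [0,0,0.0085,0,-1]
    - [0,0,0.0085,0,-1]

```text
clock: 6.0
tool_pos: [0.5293, 0.1285, 0.1748]
ee_rot: [-0.0, 3.141, 0.001]
force: [-0.3, -0.1, 3.9]
width: 0.3
grasp_force: 15.0
```

Request:
servo_tool:
  deltas:
    - [0,0,0,0,0]
    - [0,0,0,0,0]
    - [0,0,0,0,0]
    - [0,0,-0.03,0,0]
    - [0,0,-0.07,0,0]
    - [0.03,-0.035,-0.07,0,0]
    - [0.06,-0.07,-0.07,0,0]
    - [0.093,-0.111,-0.07,0,0]
    - [0.093,-0.111,-0.07,0,0]
    - [0.093,-0.111,-0.07,0,0]

```text
clock: 7.0
tool_pos: [0.4354, 0.0164, 0.2444]
ee_rot: [0.003, 3.141, 0.0]
force: [0.4, 0.2, 0.5]
width: 0.502
grasp_force: 0.0
```

```bash
python3 - <<'E'
from h import *
wlook('w1.png'); print(r.sense()['tool_pos'],r.sense()['joints'].round(2))
d=cam('top'); P=pts(d); save(d,'t1.png')
for z0,z1,n in ((.137,.155,'knob'),(.097,.112,'disc')):
    q=band(P,(.529,.1285),.06,z0,z1); print(n,len(q),np.median(q[:,2]),cv2.minEnclosingCircle(q[:,:2].astype(np.float32)))
q=band(P,(.529,.1285),.045,.097,.112); A=np.c_[q[:,:2]-q[:,:2].mean(0),np.ones(len(q))]; print('tilt',np.linalg.lstsq(A,q[:,2],rcond=None)[0])
E
```

```text
js 1325 [ 0.5013 -0.2398  0.0248] 0.0643
jl 451 [0.5103 0.3065 0.0509] 0.0834
jg 692 [0.5281 0.1283 0.0469] 0.1004
lm 758 [ 0.4168 -0.1164] [ 0.4165 -0.1154] 0.0492 disc 3731 ((0.4178542494773865, -0.11696069687604904), 0.036337945610284805)
ll 687 [0.4347 0.0169] [0.4335 0.0171] 0.0493 disc 5177 ((0.4349599778652191, 0.01687660627067089), 0.0420285239815712)
[0.43636417 0.01756868 0.24451581] [-0.29  0.26  0.17  2.14 -0.07  0.74  1.49]
knob 0 nan ((0.0, 0.0), 0.0)
disc 919 0.10438738398764658 ((0.5293397307395935, 0.12757450342178345), 0.04777989163994789)
tilt [0.00266919 0.00056686 0.10446986]
  return _methods._mean(a, axis=axis, dtype=dtype,
  ret = ret.dtype.type(ret / rcount)
```

The giant lid is flat at the seated height: its disc top is at 104 mm with about 0.15° of tilt. Next is the large lid.

Request:
servo_tool:
  deltas:
    - [0,0,0.05,0,0]
    - [0,0,0.095,0,0]
    - [0,0,0.13,0,0]
    - [0,0,0.145,0,0]
    - [0,0,0.151,0,0]
    - [0,0,0.151,0,0]
    - [0,0,0.151,0,-1]
    - [0,0,0.151,0,-1]
    - [0,0,0.151,0,-1]
    - [0,0,0.151,0,-1]
    - [0,0,0.151,0,-1]

```text
clock: 8.2
tool_pos: [0.4366, 0.0174, 0.0941]
ee_rot: [-0.0, 3.139, 0.001]
force: [-0.8, 1.2, 7.6]
width: 0.296
grasp_force: 15.0
```

Request:
servo_tool:
  deltas:
    - [0,0,-0.01,0,-1]
    - [0,0,-0.04,0,-1]
    - [0,0,-0.08,0,-1]
    - [0,0,-0.12,0,-1]
    - [0,0,-0.16,0,-1]
    - [0,0,-0.16,0,-1]
    - [0,0,-0.16,0,-1]

```text
clock: 8.9
tool_pos: [0.4358, 0.0172, 0.254]
ee_rot: [-0.0, 3.14, 0.001]
force: [-0.3, 0.0, -1.3]
width: 0.295
grasp_force: 15.0
```

Request:
servo_tool:
  deltas:
    - [-0.012,0.046,0,0,-1]
    - [-0.023,0.092,0,0,-1]
    - [-0.035,0.138,0,0,-1]
    - [-0.046,0.184,0,0,-1]
    - [-0.058,0.23,0,0,-1]
    - [-0.07,0.277,0,0,-1]
    - [-0.07,0.277,0,0,-1]
    - [-0.07,0.277,0,0,-1]
    - [-0.07,0.277,0.04,0,-1]
    - [-0.07,0.277,0.065,0,-1]
    - [-0.07,0.277,0.081,0,-1]
    - [-0.07,0.277,0.081,0,-1]

```text
clock: 10.1
tool_pos: [0.5043, 0.2917, 0.1695]
ee_rot: [-0.003, -3.137, 0.005]
force: [0.2, 1.6, -0.0]
width: 0.3
grasp_force: 15.0
```

Request:
servo_tool:
  deltas:
    - [0,0,0.003,0,-1]
    - [0,0,0.005,0,-1]
    - [0,0,0.007,0,-1]
    - [0,0,0.0085,0,-1]
    - [0,0,0.0085,0,-1]

```text
clock: 10.6
tool_pos: [0.5063, 0.2943, 0.1651]
ee_rot: [-0.0, 3.14, 0.001]
force: [-0.8, -0.8, 7.8]
width: 0.3
grasp_force: 15.0
```

Request:
servo_tool:
  deltas:
    - [0,0,0,0,0]
    - [0,0,0,0,0]
    - [0,0,0,0,0]
    - [0,0,-0.03,0,0]
    - [0,0,-0.08,0,0]
    - [0.04,0.001,-0.08,0,0]
    - [0.08,0.002,-0.08,0,0]
    - [0.12,0.0025,-0.08,0,0]
    - [0.137,0.0025,-0.08,0,0]
    - [0.137,0.0025,-0.08,0,0]
    - [0.137,0.0025,-0.08,0,0]

```text
clock: 11.7
tool_pos: [0.3693, 0.2968, 0.244]
ee_rot: [-0.001, 3.141, 0.001]
force: [-0.4, -0.4, -0.4]
width: 0.501
grasp_force: 0.0
```

```bash
python3 - <<'E' 2>/dev/null
from h import *
wlook(); print(r.sense()['tool_pos'],r.sense()['joints'].round(2))
d=cam('top'); P=pts(d); save(d,'t2.png')
q=band(P,(.506,.294),.06,.088,.1); print(len(q),np.median(q[:,2]),cv2.minEnclosingCircle(q[:,:2].astype(np.float32)))
q=band(P,(.506,.294),.038,.088,.1); A=np.c_[q[:,:2]-q[:,:2].mean(0),np.ones(len(q))]; print('tilt',np.linalg.lstsq(A,q[:,2],rcond=None)[0])
E
```

```text
jl 690 [0.5042 0.2939 0.0404] 0.0894
ls 696 [0.3678 0.298 ] [0.3665 0.2981] 0.0492 disc 2270 ((0.36777424812316895, 0.2980266809463501), 0.029846446588635445)
[0.36983086 0.29671513 0.2439264 ] [-0.83  0.32  0.08  2.05 -0.03  0.77  0.83]
737 0.09424525731452382 ((0.5055549740791321, 0.29294344782829285), 0.04210621491074562)
tilt [0.00782443 0.00945386 0.09431366]
```

The large lid is seated flat (disc top at 94 mm). Next is the small lid.

Request:
servo_tool:
  deltas:
    - [0,0,0.05,0,0]
    - [0,0,0.095,0,0]
    - [0,0,0.13,0,0]
    - [0,0,0.145,0,0]
    - [0,0,0.1505,0,0]
    - [0,0,0.1505,0,0]
    - [0,0,0.1505,0,-1]
    - [0,0,0.1505,0,-1]
    - [0,0,0.1505,0,-1]
    - [0,0,0.1505,0,-1]
    - [0,0,0.1505,0,-1]

```text
clock: 12.9
tool_pos: [0.3694, 0.2975, 0.0941]
ee_rot: [-0.001, 3.14, 0.003]
force: [-0.5, 0.9, 7.2]
width: 0.302
grasp_force: 15.0
```

Request:
servo_tool:
  deltas:
    - [0,0,-0.01,0,-1]
    - [0,0,-0.04,0,-1]
    - [0,0,-0.08,0,-1]
    - [0,0,-0.12,0,-1]
    - [0,0,-0.15,0,-1]
    - [0,0,-0.15,0,-1]
    - [0,0,-0.15,0,-1]

```text
clock: 13.6
tool_pos: [0.3685, 0.2965, 0.2437]
ee_rot: [-0.0, 3.141, 0.001]
force: [0.4, -0.4, -1.4]
width: 0.299
grasp_force: 15.0
```

Request:
servo_tool:
  deltas:
    - [-0.01,-0.04,0,0,-1]
    - [-0.02,-0.08,0,0,-1]
    - [-0.03,-0.12,0,0,-1]
    - [-0.04,-0.16,0,0,-1]
    - [-0.05,-0.2,0,0,-1]
    - [-0.06,-0.24,0,0,-1]
    - [-0.07,-0.28,0,0,-1]
    - [-0.08,-0.32,0,0,-1]
    - [-0.09,-0.36,0,0,-1]
    - [-0.1,-0.4,0,0,-1]
    - [-0.1,-0.4,0,0,-1]

```text
clock: 14.7
tool_pos: [0.4683, -0.109, 0.242]
ee_rot: [-0.012, -3.14, 0.005]
force: [-0.1, 1.2, -0.8]
width: 0.3
grasp_force: 15.0
```

Request:
servo_tool:
  deltas:
    - [-0.01,-0.04,0,0,-1]
    - [-0.02,-0.08,0,0,-1]
    - [-0.03,-0.12,0,0,-1]
    - [-0.034,-0.138,0,0,-1]
    - [-0.034,-0.138,0,0,-1]
    - [-0.034,-0.138,0.04,0,-1]
    - [-0.034,-0.138,0.07,0,-1]
    - [-0.034,-0.138,0.085,0,-1]
    - [-0.034,-0.138,0.087,0,-1]
    - [-0.034,-0.138,0.087,0,-1]
    - [-0.034,-0.138,0.087,0,-1]
    - [-0.034,-0.138,0.087,0,-1]

```text
clock: 15.9
tool_pos: [0.5036, -0.2415, 0.1575]
ee_rot: [-0.0, 3.139, -0.001]
force: [0.3, -0.2, -0.7]
width: 0.3
grasp_force: 15.0
```

```bash
python3 - <<'E'
from h import *
d=cam('side'); cv2.imwrite('pics/s2.png',cv2.resize(d['frame'][100:200,230:380,::-1],None,fx=5,fy=5,interpolation=cv2.INTER_CUBIC))
print(r.sense()['force'],r.sense()['tool_pos'])
E
```

```text
[-0.11003345  0.41933085 -1.04206071] [ 0.5034619  -0.24146621  0.15733686]
```

View pics/s2.png

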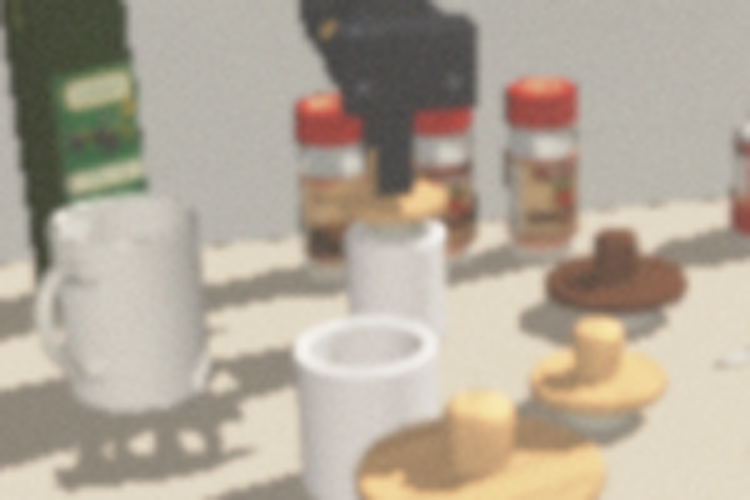

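The small lid hovers over the small jar at about (400,210) in the crop, with its plug centred at the mouth and no contact force. Lowering it about 12.5 mm.

Request:
servo_tool:
  deltas:
    - [0,0,0.004,0,-1]
    - [0,0,0.007,0,-1]
    - [0,0,0.01,0,-1]
    - [0,0,0.012,0,-1]
    - [0,0,0.0128,0,-1]
    - [0,0,0.0128,0,-1]

```text
clock: 16.55
tool_pos: [0.5035, -0.2413, 0.1448]
ee_rot: [-0.0, 3.14, 0.001]
force: [-3.6, 3.1, 14.8]
width: 0.299
grasp_force: 15.0
```

Request:
servo_tool:
  deltas:
    - [0,0,0,0,0]
    - [0,0,0,0,0]
    - [0,0,0,0,0]
    - [0,0,-0.03,0,0]
    - [0,0,-0.08,0,0]
    - [0.025,0.035,-0.1,0,0]
    - [0.05,0.07,-0.1,0,0]
    - [0.075,0.11,-0.1,0,0]
    - [0.0845,0.1235,-0.1,0,0]
    - [0.0845,0.1235,-0.1,0,0]
    - [0.0845,0.1235,-0.1,0,0]

```text
clock: 17.65
tool_pos: [0.4188, -0.1182, 0.2436]
ee_rot: [-0.001, 3.141, -0.001]
force: [-0.1, -0.3, -0.2]
width: 0.499
grasp_force: 0.0
```

```bash
python3 - <<'E' 2>/dev/null
from h import *
d,P=wlook(); print(r.sense()['tool_pos'],r.sense()['joints'].round(2))
q=band(P,(.502,-.24),.06,.068,.08); print('w',len(q),np.median(q[:,2]),cv2.minEnclosingCircle(q[:,:2].astype(np.float32)))
d=cam('top'); P=pts(d); save(d,'t3.png')
q=band(P,(.5035,-.241),.06,.068,.08); print(len(q),np.median(q[:,2]),cv2.minEnclosingCircle(q[:,:2].astype(np.float32)))
q=band(P,(.5035,-.241),.028,.068,.08); A=np.c_[q[:,:2]-q[:,:2].mean(0),np.ones(len(q))]; print('tilt',np.linalg.lstsq(A,q[:,2],rcond=None)[0])
E
```

```text
js 509 [ 0.5011 -0.2411  0.0284] 0.0707
jm 310 [ 0.5434 -0.0648  0.0314] 0.0744
jg 653 [0.528  0.1261 0.0445] 0.0973
lm 708 [ 0.4174 -0.1175] [ 0.4161 -0.1176] 0.0492 disc 3608 ((0.41774654388427734, -0.11742348968982697), 0.03606116771697998)
[ 0.41909411 -0.11867855  0.24359496] [-0.08  0.27  0.29  2.15 -0.11  0.74  1.86]
w 1668 0.07379336165050909 ((0.4999683201313019, -0.24087102711200714), 0.029877718538045883)
195 0.07452288431394694 ((0.5030109286308289, -0.24243317544460297), 0.02979385294020176)
tilt [-0.0135401  -0.01383004  0.07489781]
```

The small lid is at its seated height (about 74 mm). Last is the medium lid.

Request:
servo_tool:
  deltas:
    - [0,0,0.05,0,0]
    - [0,0,0.095,0,0]
    - [0,0,0.13,0,0]
    - [0,0,0.145,0,0]
    - [0,0,0.15,0,0]
    - [0,0,0.15,0,0]
    - [0,0,0.15,0,-1]
    - [0,0,0.15,0,-1]
    - [0,0,0.15,0,-1]
    - [0,0,0.15,0,-1]
    - [0,0,0.15,0,-1]

```text
clock: 18.85
tool_pos: [0.4191, -0.1177, 0.0941]
ee_rot: [-0.001, 3.14, -0.0]
force: [-0.3, 1.8, 7.6]
width: 0.301
grasp_force: 15.0
```

Request:
servo_tool:
  deltas:
    - [0,0,-0.01,0,-1]
    - [0,0,-0.04,0,-1]
    - [0,0,-0.08,0,-1]
    - [0,0,-0.12,0,-1]
    - [0,0,-0.15,0,-1]
    - [0,0,-0.15,0,-1]
    - [-0.04,0.017,-0.15,0,-1]
    - [-0.08,0.034,-0.15,0,-1]
    - [-0.12,0.05,-0.15,0,-1]
    - [-0.126,0.053,-0.15,0,-1]
    - [-0.126,0.053,-0.15,0,-1]
    - [-0.126,0.053,-0.15,0,-1]

```text
clock: 20.05
tool_pos: [0.5429, -0.0654, 0.2427]
ee_rot: [-0.001, -3.139, 0.001]
force: [-0.4, -0.2, -0.8]
width: 0.303
grasp_force: 15.0
```

Request:
servo_tool:
  deltas:
    - [0,0,0.04,0,-1]
    - [0,0,0.06,0,-1]
    - [0,0,0.072,0,-1]
    - [0,0,0.076,0,-1]
    - [0,0,0.08,0,-1]
    - [0,0,0.083,0,-1]
    - [0,0,0.085,0,-1]
    - [0,0,0.085,0,-1]

```text
clock: 20.85
tool_pos: [0.5445, -0.0648, 0.1587]
ee_rot: [-0.0, 3.141, -0.0]
force: [-0.4, -0.8, 0.4]
width: 0.302
grasp_force: 15.0
```

Request:
servo_tool:
  deltas:
    - [0,0,0.002,0,-1]
    - [0,0,0.0035,0,-1]
    - [0,0,0.0035,0,-1]
    - [0,0,0.0035,0,-1]

```text
clock: 21.25
tool_pos: [0.5447, -0.0647, 0.1553]
ee_rot: [-0.0, 3.141, 0.0]
force: [0.5, 0.2, 3.3]
width: 0.3
grasp_force: 15.0
```

Request:
servo_tool:
  deltas:
    - [0,0,0,0,0]
    - [0,0,0,0,0]
    - [0,0,0,0,0]
    - [0,0,-0.03,0,0]
    - [0,0,-0.08,0,0]
    - [0.03,0.03,-0.1,0,0]
    - [0.06,0.06,-0.1,0,0]
    - [0.1,0.09,-0.1,0,0]
    - [0.12,0.09,-0.1,0,0]
    - [0.12,0.09,-0.1,0,0]
    - [0.12,0.09,-0.1,0,0]

```text
clock: 22.35
tool_pos: [0.4249, 0.0251, 0.2552]
ee_rot: [-0.0, 3.14, 0.0]
force: [1.2, -0.2, 0.0]
width: 0.503
grasp_force: 0.0
```

```bash
python3 - <<'E' 2>/dev/null
from h import *
d=cam('side'); cv2.imwrite('pics/s3.png',cv2.resize(d['frame'][110:310,220:460,::-1],None,fx=3,fy=3,interpolation=cv2.INTER_CUBIC))
for c in ('top','wrist'):
  P=pts(cam(c))
  for n,(x,y,h) in JARS.items():
    q=band(P,(x,y),.06,h+.004,h+.015)
    if len(q)<60: continue
    m=cv2.minEnclosingCircle(q[:,:2].astype(np.float32)); A=np.c_[q[:,:2]-q[:,:2].mean(0),np.ones(len(q))]
    print(c,n,len(q),np.median(q[:,2]).round(4),'want',h+.009,np.round([*m[0],m[1]],4),'tilt',np.linalg.lstsq(A,q[:,2],rcond=None)[0][:2].round(3))
E
```

```text
top js 315 0.0744 want 0.074 [ 0.5025 -0.2419  0.0301] tilt [0.006 0.   ]
top jm 492 0.0847 want 0.08399999999999999 [ 0.5443 -0.0651  0.0356] tilt [ 0.005 -0.001]
top jl 737 0.0942 want 0.094 [0.5058 0.2931 0.0419] tilt [0.    0.001]
top jg 937 0.1043 want 0.104 [0.5291 0.1274 0.0477] tilt [-0.002 -0.003]
wrist js 1960 0.0739 want 0.074 [ 0.5003 -0.24    0.0298] tilt [ 0.032 -0.035]
wrist jm 140 0.0835 want 0.08399999999999999 [ 0.5124 -0.0695  0.0096] tilt [0.289 0.148]
wrist jl 1254 0.0934 want 0.094 [0.4971 0.27   0.0336] tilt [0.02  0.078]
wrist jg 1239 0.1036 want 0.104 [0.4923 0.1309 0.0315] tilt [0.105 0.003]
```

View pics/s3.png

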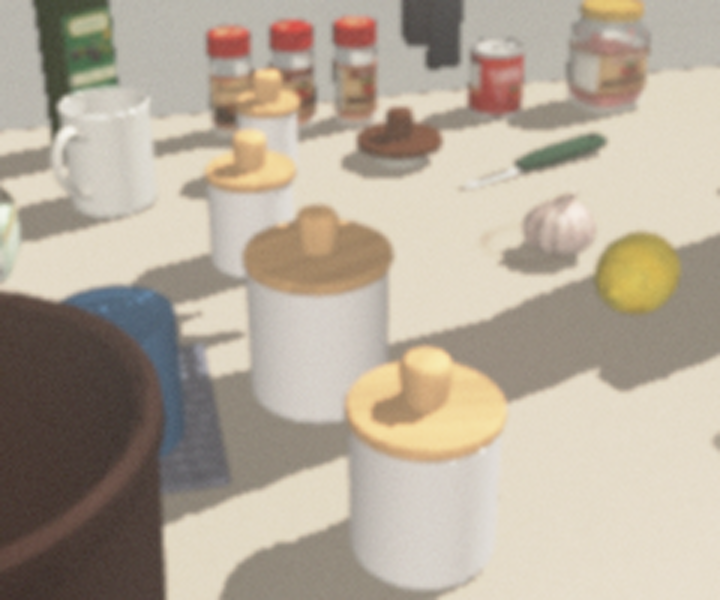

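All four lids sit flat on their jars at about (268,100), (250,165), (318,255) and (426,405) in the crop. The dark lid and the blue jar are untouched.

```bash
python3 -c "from plant import r; print(r.hand_in())"
```

```text
the job is handed in; nothing more can be done
None
```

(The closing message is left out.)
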